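# Bolt the flap of the workshop supply box

### The job

Lock the flap of the plywood supply box: slide the sprung barrel bolt across by its red knob to the notch in the yellow guide rail, which is just short of the stop, then swing the handle all the way down into the notch so that it stays latched when you let go. Find the place by feel, pressing the handle only gently on the yellow guide, never with more than 25 N. Leave the little bottle, the jar and the cup where they stand.

Things in the scene. Friction and masses are not known exactly. Their poses are not given: they have to be found in the camera images.
- case: Plywood supply box, fixed, 260 (x) x 340 (y) x 80 mm high. Origin: centre of its underside. The bolt lies on top: axis parallel to the box's y, at x = 0, 110 mm above the origin. It slides to the box's +y to lock; the handle swings down to the box's -x. A dark receiver for the rod's nose, 46 mm above the box top, stands at y = 66 to 94 mm.
- knob (a point): Centre of the red ball knob, 24 mm diameter, 55 mm from the bolt axis at the end of a round steel stem of 10 mm diameter. z points from the bolt axis along the stem, y is the slide direction. With the bolt drawn back it is at y = -45 mm of the box. Pinched along the slide direction from above, the ball turns in the pinch as the handle swings.
- handle: The handle: stem and red knob together. Origin on the bolt axis at the foot of the stem; z along the stem, y along the slide direction.
- shoot (a joint): Slide of the bolt to the box's +y, m: 0 = drawn back (start). A spring draws it back with about 1.2 N at 0, 0.4 N more per 10 mm, plus 0.5 N friction: hold it across while swinging the handle down. The notch centre lies at 0.040 to 0.080, different each time; the upright stem is stopped by the yellow stop bridge 10.5 mm beyond the notch centre.
- turn (a joint): Turn of the handle about the bolt axis, rad: 0 = stem straight up, growing as it swings down towards the box's -x; friction about 0.015 N m holds it where it is left. Outside the notch the yellow rail stops it at about 0.35; in the notch it goes down to about 1.3, where it rests on the notch floor.
- keeper: Dark strip 12 x 170 x 4 mm on the box top (origin: centre of its underside, x = -26, y = -25 mm of the box) with the rigid yellow guide it carries: a rail 14 to 20 mm from the bolt axis on the -x side, top 22 mm above the axis, its open-topped notch 15 mm wide, and, 8 mm past the notch, a stop bridge over the rod, top 24 mm above the axis. This pose does not give the guide's place along y.
- oil_c (a point): Small dark amber bottle with black cap, 32 mm diameter, 70 mm high, standing on the box top; bystander. Point at half its height.
- jar_c (a point): Glass jar with black lid, 68 mm diameter, 55 mm high, on the table at the box's +y side; bystander. Point at half its height.
- cup_c (a point): Pale green cup, 74 mm diameter at its rim, 85 mm high, on the table at the box's -y side; bystander. Point at half its height.

How it is judged:
By the outcome, as a careful person would: the job done as asked, in the order asked, and still so for the second after the job is handed in, with the robot touching nothing.
It also fails if it takes over 42 s, if anything falls off the work surface, if the arm or the gripper's body presses on something with over 40 N, if the wrist force passes 120 N, or if a joint passes its speed limit or range.

### The arm

A 6-joint arm with a two-finger parallel gripper is mounted at the origin on the work surface. World frame = base frame: x ahead of the robot, y to its left, z up, the work surface at z = 0. Lengths are in m, angles in rad, forces in N, time in s.
With the tool pointing down it reaches from about 0.3 to 0.875 m from the base axis. Payload 6.4 kg.
Tool frame: the origin (TCP) lies at the very end of the fingers, on their centre line; the grasp point (between the pads) lies 19 mm behind it; z points along the fingers, y is the line along which they close (so a half turn about z gives the same grasp; the last joint's range is limited). The gripper opens to 85 mm and grips with 20 to 120 N. Pads are 22 mm wide; open, the fingers measure 114 mm over their backs; the gripper's body (76 mm by 85 mm) begins 54 mm behind the grasp point. The pads swing forward as they close: fully open they stand 13 mm farther back than shut.
Start: joints at [1.08, 0.181, 1.607, -0, 1.354, -0.206], TCP at [0.162, 0.552, 0.231] pointing down, gripper open.
Joint ranges: [-2.99, 2.99], [-0.89, 2.07], [0.3, 2.58], [-1.14, 4.28], [0, 2.63], [-3.12, 3.12]. Speed limits (rad/s): [2.57, 2.57, 3.01, 3.14, 3.14, 3.14].

### API

Orientations are given as a unit quaternion [x, y, z, w].
In Python, from cell import get_state, optics, r gives the robot as it stands. The module is installed in compiled form; this text tells all that it offers.
- The arm moves only by the tool arm_command, never from a script. Its argument "rows" is a list of rows, each a list of 7 numbers: the opening, from 0 (shut) to 1 (fully open), then the shift along the tool's x, y, z in cm, then the turn, a rotation vector about the tool's x, y, z in rad. A call has 1 to 10 rows; each row shifts and turns the commanded pose from where the row before left it, along the tool's axes as they then stand; what a row does not reach is not made up. A row lasts 1/10 s, in which the tool goes at most 50 mm and 8.59 degrees, less where a joint would pass 70% of its speed; a pose out of reach is approached as far as the arm can. A call with a gripper value outside its range is refused whole. The fingers move at their own pace and stop on an object; "force" is the grip in N (left out, the last holds). Time passes only in rows, so rows that do not move let the fingers close. It gives the time, the measured TCP pose, the force, the opening and the grip force at its end, in the units of the state.
- get_state(): the state, without advancing time (a new reading comes with each control period).
- optics.grab_frame(name): name is "side" or "top" or "wrist"; returns the picture (384x512x3 uint8, red, green, blue); there is no depth.
- optics.get_calibration(name): a dict with "fx", "fy", "cx", "cy" (pixels), "T" (4x4, takes a point from camera to world coordinates). Camera axes: x right, y down, z forward; pixel columns grow to the right and rows downward; lengths in m; the calibration is good to about 2 mm. A picture is of the moment at which its call begins: read the wrist's pose just before it. get_calibration takes no time and is no camera call; for the wrist camera it gives the pose at the moment of the call.
- r.job_done(): hands the job in; it is judged then, once.
The state is a dict: "clock": time; "joint_positions": joint angles; "joint_vel": joint speeds; "joint_efforts": joint torques, N m; "tool_pos": TCP position; "eef_rot": TCP orientation; "force": force on the tool from outside, world axes, zero at the start; "moment": the same for the moment, N m; "gripper_width": finger opening in m; "finger_force": force on a finger pad.
Only numpy, scipy, OpenCV 4.12 (cv2) and the standard library are available. Lean on these libraries where they do the work, as an engineer would, in place of code of your own. Each camera call takes 0.05 s, during which the arm holds its last target. There are 200 camera calls.

## Working session

There is one attempt and no reset: what is moved stays moved. The work goes in short steps, Python scripts to look and compute and a tool call to move; the robot and the scene stay as the last step left them, time stands still between calls to the robot, and variables do not carry over. Pictures are saved under pics/ and viewed, at most 10 in all, crops included, and the job is handed in when it is done.

Besides the shell and the picture viewer there is one more tool, called after "Request:" by a JSON object that holds its "op" and its "data". arm_command: Moves the arm, as the interface text tells. Its arguments: {"type":"object","properties":{"rows":{"type":"array"},"force":{"type":"number"}},"required":["rows"]}

```bash
mkdir -p pics; python3 - <<'E'
from cell import get_state, optics, r
import cv2,numpy as np,pickle
ims={}
for n in("side","top"):
    im=optics.grab_frame(n); c=optics.get_calibration(n); ims[n]=(im,c)
    print(n,{k:(np.round(v,3).tolist()) for k,v in c.items()})
pickle.dump(ims,open("ims.pkl","wb"))
cv2.imwrite("pics/side.png",cv2.resize(ims["side"][0][:,:,::-1],(800,600)))
cv2.imwrite("pics/top.png",cv2.resize(ims["top"][0][:,:,::-1],(800,600)))
s=get_state();print({k:np.round(v,3).tolist() for k,v in s.items()})
E
```

```text
side {'fx': 351.741, 'fy': 351.741, 'cx': 251.393, 'cy': 186.048, 'T': [[-0.998, -0.044, 0.05, 0.508], [-0.067, 0.691, -0.72, 0.706], [-0.003, -0.722, -0.692, 0.782], [0.0, 0.0, 0.0, 1.0]]}
top {'fx': 483.449, 'fy': 483.449, 'cx': 254.868, 'cy': 192.549, 'T': [[0.012, -0.988, 0.154, 0.357], [-1.0, -0.013, -0.007, 0.054], [0.009, -0.154, -0.988, 1.31], [0.0, 0.0, 0.0, 1.0]]}
{'clock': 0.1, 'joint_positions': [1.08, 0.182, 1.608, -0.0, 1.354, -0.206], 'joint_vel': [0.002, -0.002, -0.001, -0.002, 0.001, -0.001], 'joint_efforts': [0.0, -44.587, -35.224, -0.0, 0.004, -0.0], 'tool_pos': [0.161, 0.551, 0.23], 'eef_rot': [0.142, 0.99, -0.001, -0.0], 'force': [-0.402, 0.307, -0.25], 'moment': [-0.014, 0.022, 0.035], 'finger_force': 0.0, 'gripper_width': 0.086}
```

View pics/side.png

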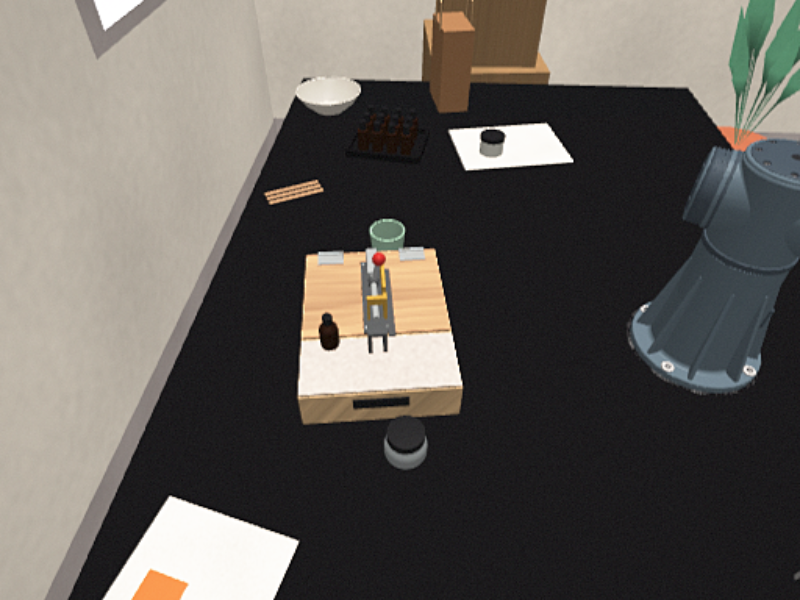

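View pics/top.png

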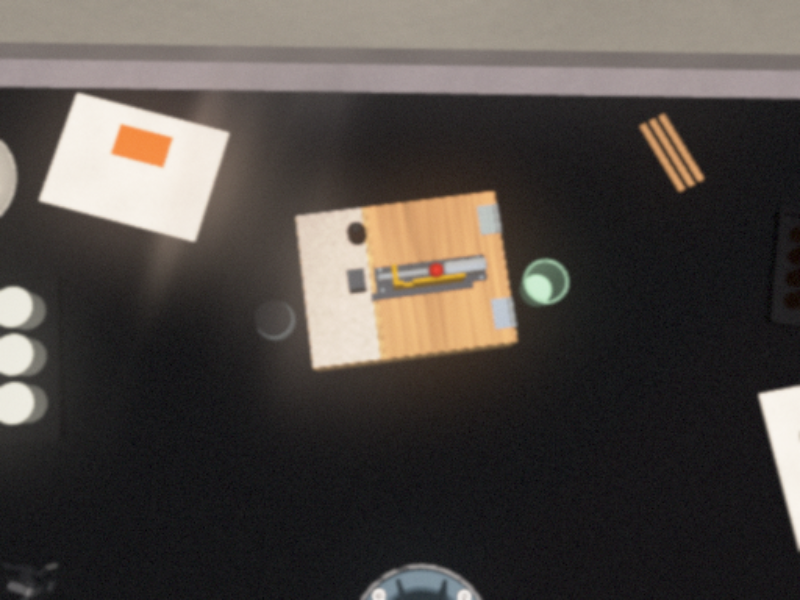

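The side view shows the red knob at about (378,259) and the bridge at (377,299), both in the scaled image. In the top view the knob is at about (436,270), the bridge at (396,275), and the rail and handle side face the robot.

```bash
cat > h.py <<'E'
import numpy as np,cv2
def ray(c,u,v):
    T=np.array(c["T"]);d=T[:3,:3]@np.array([(u-c["cx"])/c["fx"],(v-c["cy"])/c["fy"],1.]);return T[:3,3],d/np.linalg.norm(d)
def onz(c,u,v,z):
    o,d=ray(c,u,v);return o+d*(z-o[2])/d[2]
def tri(r1,r2):
    A=sum(np.eye(3)-np.outer(d,d) for o,d in(r1,r2));b=sum((np.eye(3)-np.outer(d,d))@o for o,d in(r1,r2))
    p=np.linalg.solve(A,b);return p,[np.linalg.norm(np.cross(p-o,d)) for o,d in(r1,r2)]
def hsv(im): return cv2.cvtColor(im,cv2.COLOR_RGB2HSV)
def red(im):
    h=hsv(im);return (((h[...,0]<6)|(h[...,0]>173))&(h[...,1]>170)&(h[...,2]>80)).astype(np.uint8)
def yel(im):
    h=hsv(im);return ((h[...,0]>17)&(h[...,0]<28)&(h[...,1]>190)&(h[...,2]>110)).astype(np.uint8)
def big(m):
    n,l,s,c=cv2.connectedComponentsWithStats(m);i=1+np.argmax(s[1:,4]);return l==i,s[i],c[i]
E
python3 - <<'E'
import pickle;from h import *
I=pickle.load(open("ims.pkl","rb"));R={}
for n in I:
    im,c=I[n];roi=np.zeros(im.shape[:2],np.uint8)
    if n=="top":roi[110:245,180:345]=1
    else:roi[150:275,180:310]=1
    m,s,ct=big(red(im)*roi);print(n,"red",s,ct.round(1));R[n]=ray(c,*ct)
    y=yel(im)*roi;v,u=np.nonzero(y);print("yel",len(u),u.min(),u.max(),v.min(),v.max())
    if len(u):
        P=np.array([onz(c,a,b,.133) for a,b in zip(u,v)]);np.save(n+"_yel.npy",P)
print("knob",*tri(R["top"],R["side"]))
im,c=I["top"];h=hsv(im)
m=((im.max(2)>90)).astype(np.uint8);m[:125]=0;m[240:]=0;m[:,:180]=0;m[:,335:]=0
m=cv2.morphologyEx(m,cv2.MORPH_OPEN,np.ones((5,5)));m,s,ct=big(m)
cn=max(cv2.findContours(m.astype(np.uint8),0,2)[0],key=cv2.contourArea)
b=cv2.boxPoints(cv2.minAreaRect(cn));print(b.tolist())
W=np.array([onz(c,*p,.08)for p in b]);print(W.round(4));e=[W[(i+1)%4]-W[i] for i in range(4)]
print([np.linalg.norm(x).round(4) for x in e],[np.degrees(np.arctan2(x[1],x[0])).round(2) for x in e],W.mean(0))
E
```

```text
side red [238 162   9   8  47] [242.  165.4]
yel 13 235 246 182 202
top red [276 169   7   7  43] [278.9 172.3]
yel 57 252 296 172 182
knob [ 0.58403754 -0.0117302   0.1676759 ] [np.float64(0.00113300675528095), np.float64(0.001133006755280674)]
[[185.56927490234375, 136.55384826660156], [319.4769592285156, 119.81538391113281], [332.15386962890625, 221.2307586669922], [198.24618530273438, 237.96922302246094]]
[[ 0.6946  0.2279  0.08  ]
 [ 0.7452 -0.1236  0.08  ]
 [ 0.4771 -0.1536  0.08  ]
 [ 0.4302  0.1869  0.08  ]]
[np.float64(0.3551), np.float64(0.2698), np.float64(0.3437), np.float64(0.2676)] [np.float64(-81.81), np.float64(-173.61), np.float64(97.83), np.float64(8.82)] [0.58679286 0.03440207 0.08      ]
```

Request:
{"op": "arm_command", "data": {"rows": [[1,0,0,0,0,0,-0.14],[1,0,0,0,0,0,-0.14],[1,0,0,0,0,0,-0.14],[1,-2.3,-4.1,0,0,0,0],[1,-2.3,-4.1,0,0,0,0],[1,-2.3,-4.1,0,0,0,0],[1,-2.3,-4.1,0,0,0,0],[1,-2.3,-4.1,0,0,0,0],[1,-2.3,-4.1,0,0,0,0],[1,-2.3,-4.1,0,0,0,0]], "force": 30}}

```text
clock: 1.1
tool_pos: [0.3603, 0.2875, 0.2311]
eef_rot: [-0.068, 0.998, 0.0, -0.0]
force: [1.2, 0.5, 0.2]
gripper_width: 0.0852
finger_force: 0.0
```

Request:
{"op": "arm_command", "data": {"rows": [[1,-2.3,-4.1,0,0,0,0],[1,-2.3,-4.1,0,0,0,0],[1,-2.3,-4.1,0,0,0,0],[1,-2.3,-4.1,0,0,0,0],[1,-2.3,-4.1,0,0,0,0],[1,-2.3,-4.1,0,0,0,0],[1,-2.3,-4.1,0,0,0,0],[1,0,0,0,0,0,0],[1,0,0,0,0,0,0]]}}

```text
clock: 2.0
tool_pos: [0.5577, 0.0257, 0.2304]
eef_rot: [-0.066, 0.998, 0.0, -0.001]
force: [-0.0, 0.6, 0.4]
gripper_width: 0.0854
finger_force: 0.0
```

```bash
python3 - <<'E'
from cell import get_state, optics
from h import *
c=optics.get_calibration("wrist");im=optics.grab_frame("wrist")
np.savez("w1.npz",im=im,**c);print({k:np.round(v,3).tolist() for k,v in c.items()})
cv2.imwrite("pics/w1.png",cv2.resize(im[:,:,::-1],(800,600)))
for n in("top","side"):
    P=np.load(n+"_yel.npy");k=np.array([.584,-.012]);a=np.radians(7.7)
    d=P[:,:2]-k;X=d@[np.cos(a),np.sin(a)];Y=d@[-np.sin(a),np.cos(a)]
    print(n);print((np.c_[X,Y]*1000).round().astype(int)[np.argsort(Y)].tolist())
E
```

```text
{'fx': 314.321, 'fy': 314.321, 'cx': 256.323, 'cy': 188.882, 'T': [[-0.133, 0.951, 0.277, 0.487], [0.991, 0.128, 0.038, 0.017], [0.0, 0.28, -0.96, 0.373], [0.0, 0.0, 0.0, 1.0]]}
top
[[-7, -44], [-6, -41], [-9, -41], [-6, -39], [-9, -39], [-6, -36], [-8, -36], [-8, -34], [-8, -31], [-7, -29], [-10, -28], [-7, -26], [-10, -26], [-7, -24], [-9, -23], [-7, -21], [-9, -21], [-6, -19], [-9, -19], [-6, -16], [-8, -16], [-6, -14], [-8, -14], [-5, -12], [-8, -11], [-5, -9], [-8, -9], [-7, -6], [-7, -4], [-7, -1], [-9, -1], [-6, 1], [-9, 1], [-6, 4], [-9, 4], [-6, 6], [-8, 6], [-5, 8], [-8, 9], [-8, 11], [-7, 14], [-7, 16], [-7, 19], [-6, 21], [-9, 21], [-6, 24], [-8, 29], [-8, 31], [-12, 42], [-11, 44], [-11, 47], [-7, 56], [-7, 59], [-4, 61], [-7, 61], [-4, 63], [16, 63]]
side
[[-4, 29], [-4, 33], [-7, 37], [21, 70], [22, 73], [14, 74], [11, 74], [22, 77], [-4, 79], [22, 81], [-6, 93], [-6, 101], [-5, 104]]
```

View pics/w1.png

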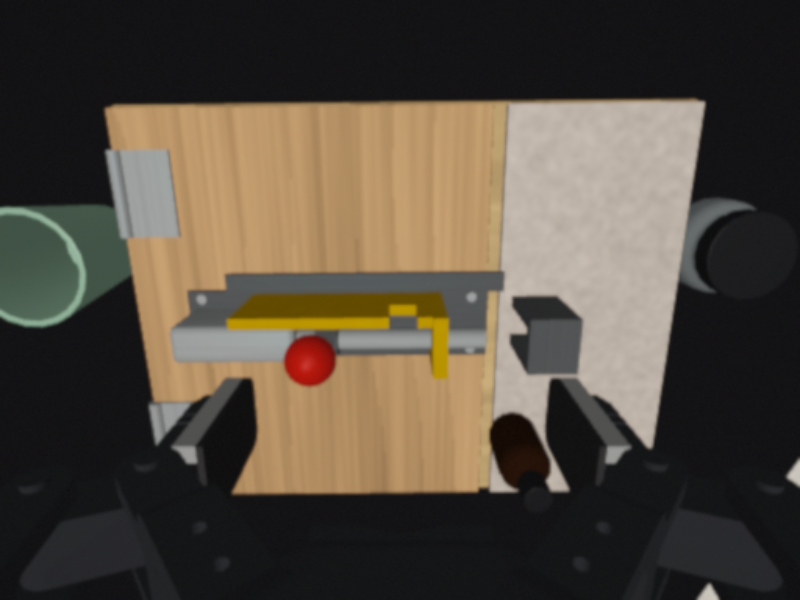

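The wrist view is clear: knob at (310,361), notch between x = 389 and 417 at y ≈ 324, bridge between x = 432 and 448. The rail runs parallel to the image rows, so the yaw is right.

```bash
python3 - <<'E'
from cell import get_state
from h import *
w=np.load("w1.npz");c={k:w[k] for k in("fx","fy","cx","cy","T")};im=w["im"]
m,s,ct=big(red(im));print(s,ct)
k=onz(c,*ct,.165);print("knob",k)
st=get_state();from scipy.spatial.transform import Rotation as R
Rt=R.from_quat(st["eef_rot"]).as_matrix();p=np.array(st["tool_pos"])
print("tool",p,Rt.round(3).tolist());print("knob in tool",Rt.T@(k-p))
f=.64
A=onz(c,227*f,329*f,.132);
for n,u,v,z in(("rail0",230,324,.132),("notch0",389,324,.132),("notch1",417,324,.132),("br0",433,360,.134),("br1",448,360,.134),("br0top",433,320,.134),
  ("striptopL",228,275,.084),("striptopR",502,273,.084),("bottlefoot",521,470,.085),("recv0",528,332,.126),("recv1",580,370,.126)):
    q=onz(c,u*f,v*f,z);print(n,(Rt.T@(q-k)*1000).round(1))
E
```

```text
[182 215  32  32 785] [197.97834395 230.45095541]
knob [ 0.58384078 -0.01183885  0.165     ]
tool [0.55725341 0.02677593 0.23054516] [[-0.991, -0.134, -0.002], [-0.134, 0.991, 0.001], [0.002, 0.001, -1.0]]
knob in tool [-0.02127747 -0.04189528  0.06546917]
rail0 [  5.8 -46.8  33. ]
notch0 [ 5.7 35.8 33. ]
notch1 [ 5.6 50.3 33.1]
br0 [-13.7  58.9  31. ]
br1 [-13.8  66.8  31. ]
br0top [ 8.5 58.5 31.1]
striptopL [ 20.  -62.6  81. ]
striptopR [ 21.1 103.1  81.1]
bottlefoot [-116.7  123.7   79.9]
recv0 [ -1.1 110.   39.1]
recv1 [-23.3 140.1  39.1]
```

Request:
{"op": "arm_command", "data": {"rows": [[1,-2.1,-4.2,0,0,0,0],[1,0,0,3.5,0,0,0],[0.8,0,0,3.0,0,0,0],[0.6,0,0,1.8,0,0,0],[0.6,0,0,0,0,0,0],[0.6,0,0,0,0,0,0],[0.6,0,0,0,0,0,0]], "force": 25}}

```text
clock: 2.75
tool_pos: [0.5853, -0.0117, 0.1501]
eef_rot: [-0.068, 0.998, -0.0, 0.001]
force: [-1.1, -0.1, 1.6]
gripper_width: 0.0511
finger_force: 0.0
```

Request:
{"op": "arm_command", "data": {"rows": [[0.6,0.1,0,0.3,0,0,0],[0.4,0,0,0,0,0,0],[0.2,0,0,0,0,0,0],[0.2,0,0,0,0,0,0],[0.2,0,0,0,0,0,0],[0.2,0,0,0,0,0,0]], "force": 25}}

```text
clock: 3.35
tool_pos: [0.5838, -0.0127, 0.1459]
eef_rot: [-0.068, 0.998, -0.0, 0.0]
force: [-1.5, -0.9, 4.4]
gripper_width: 0.0219
finger_force: 24.5
```

```bash
python3 - <<'E'
from cell import get_state, optics
from h import *
im=optics.grab_frame("wrist");cv2.imwrite("pics/w2.png",cv2.resize(im[:,:,::-1],(800,600)))
s=get_state();print({k:np.round(s[k],4).tolist() for k in("clock","tool_pos","force","moment","gripper_width","finger_force")})
E
```

```text
{'clock': 3.4, 'tool_pos': [0.5838, -0.0127, 0.1459], 'force': [-1.5359, -0.388, 6.2498], 'moment': [-0.246, 0.1554, -0.0033], 'gripper_width': 0.0222, 'finger_force': 24.4956}
```

View pics/w2.png

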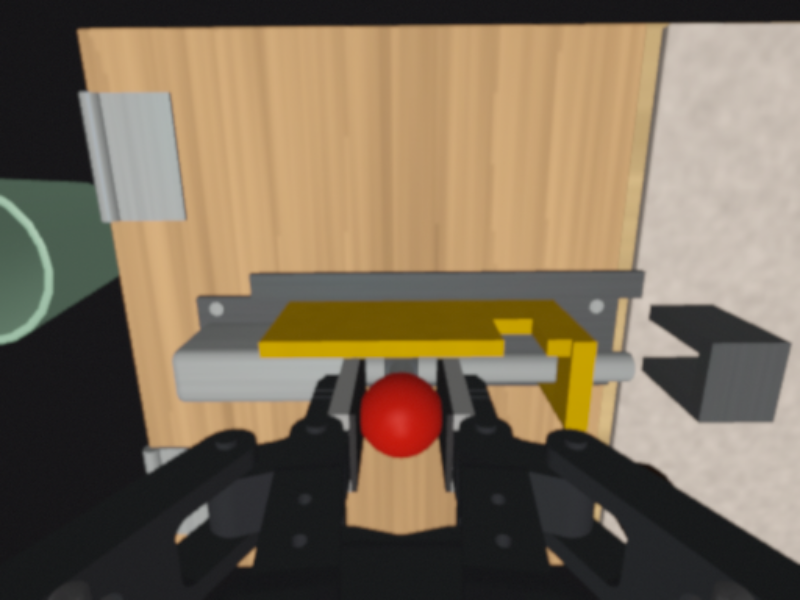

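The ball sits centred between the pads. I'll slide 40 mm of the 53 mm I expect to the stop, then creep.

Request:
{"op": "arm_command", "data": {"rows": [[0.2,0,0,-0.1,0,0,0],[0.2,0,0.5,0,0,0,0],[0.2,0,0.5,0,0,0,0],[0.2,0,0.5,0,0,0,0],[0.2,0,0.5,0,0,0,0],[0.2,0,0.5,0,0,0,0],[0.2,0,0.5,0,0,0,0],[0.2,0,0.5,0,0,0,0],[0.2,0,0.5,0,0,0,0],[0.2,0,0,0,0,0,0]]}}

```text
clock: 4.4
tool_pos: [0.5777, 0.028, 0.146]
eef_rot: [-0.068, 0.998, 0.0, -0.0]
force: [1.1, -2.3, -2.4]
gripper_width: 0.0216
finger_force: 24.7
```

Request:
{"op": "arm_command", "data": {"rows": [[0.2,0,0.2,0,0,0,0],[0.2,0,0.2,0,0,0,0],[0.2,0,0.2,0,0,0,0],[0.2,0,0.2,0,0,0,0],[0.2,0,0,0,0,0,0],[0.2,0,0,0,0,0,0]]}}

```text
clock: 5.0
tool_pos: [0.5768, 0.0353, 0.1461]
eef_rot: [-0.068, 0.998, 0.0, -0.0]
force: [1.4, -2.6, -4.0]
gripper_width: 0.0221
finger_force: 24.7
```

Request:
{"op": "arm_command", "data": {"rows": [[0.2,0,0.1,0,0,0,0],[0.2,0,0.1,0,0,0,0],[0.2,0,0.1,0,0,0,0],[0.2,0,0,0,0,0,0]]}}

```text
clock: 5.4
tool_pos: [0.5764, 0.0382, 0.1461]
eef_rot: [-0.068, 0.998, 0.0, -0.0]
force: [0.5, -3.4, -6.2]
gripper_width: 0.0222
finger_force: 24.7
```

Request:
{"op": "arm_command", "data": {"rows": [[0.2,0,0.1,0,0,0,0],[0.2,0,0,0,0,0,0]]}}

```text
clock: 5.6
tool_pos: [0.5764, 0.0392, 0.1462]
eef_rot: [-0.068, 0.998, 0.0, -0.0]
force: [0.4, -3.6, -6.4]
gripper_width: 0.0219
finger_force: 24.7
```

Request:
{"op": "arm_command", "data": {"rows": [[0.2,0,0.1,0,0,0,0],[0.2,0,0,0,0,0,0]]}}

```text
clock: 5.8
tool_pos: [0.5762, 0.0402, 0.1462]
eef_rot: [-0.068, 0.998, -0.0, -0.0]
force: [1.6, -3.0, -6.9]
gripper_width: 0.0223
finger_force: 24.7
```

Request:
{"op": "arm_command", "data": {"rows": [[0.2,0,0.05,0.03,0,0,0],[0.2,0,0,0,0,0,0]]}}

```text
clock: 6.0
tool_pos: [0.5763, 0.0403, 0.1462]
eef_rot: [-0.068, 0.998, -0.0, 0.0]
force: [0.5, -4.3, -6.4]
gripper_width: 0.0221
finger_force: 24.8
```

Request:
{"op": "arm_command", "data": {"rows": [[0.2,0,0.05,0,0,0,0],[0.2,0,0,0,0,0,0]]}}

```text
clock: 6.2
tool_pos: [0.5764, 0.0403, 0.1462]
eef_rot: [-0.067, 0.998, -0.001, 0.0]
force: [0.6, -7.1, -5.4]
gripper_width: 0.022
finger_force: 24.9
```

Request:
{"op": "arm_command", "data": {"rows": [[0.2,0,0.05,0,0,0,0],[0.2,0,0,0,0,0,0]]}}

```text
clock: 6.4
tool_pos: [0.5763, 0.0404, 0.1462]
eef_rot: [-0.067, 0.998, -0.001, 0.0]
force: [1.3, -8.1, -5.8]
gripper_width: 0.0222
finger_force: 24.9
```

Stop felt at y = 0.0403, which is 53.4 mm of slide. That agrees with the camera's notch estimate of 43 mm plus 10.5 mm, so I'll back off 10.5 mm.

Request:
{"op": "arm_command", "data": {"rows": [[0.2,0,-0.4,0,0,0,0],[0.2,0,-0.4,0,0,0,0],[0.2,0,-0.35,0,0,0,0],[0.2,0,0,0,0,0,0],[0.2,0,0,0,0,0,0]]}}

```text
clock: 6.9
tool_pos: [0.5778, 0.03, 0.1461]
eef_rot: [-0.067, 0.998, -0.0, 0.0]
force: [1.9, -3.1, -4.9]
gripper_width: 0.0219
finger_force: 25.0
```

Request:
{"op": "arm_command", "data": {"rows": [[0.2,0.32,0,0.08,0,0,0],[0.2,0.32,0,0.08,0,0,0],[0.2,0.26,0,0.09,0,0,0],[0.2,0.26,0,0.1,0,0,0],[0.2,0,0,0,0,0,0]]}}

```text
clock: 7.4
tool_pos: [0.5661, 0.0286, 0.143]
eef_rot: [-0.068, 0.998, -0.0, 0.0]
force: [1.9, -2.6, 1.0]
gripper_width: 0.0223
finger_force: 25.2
```

Request:
{"op": "arm_command", "data": {"rows": [[0.2,0.25,0,0.12,0,0,0],[0.2,0.25,0,0.12,0,0,0],[0.2,0,0,0,0,0,0]]}}

```text
clock: 7.7
tool_pos: [0.5608, 0.0279, 0.1404]
eef_rot: [-0.068, 0.998, -0.0, -0.0]
force: [-0.5, -3.4, 5.1]
gripper_width: 0.0222
finger_force: 25.6
```

Past 0.35 rad with no resistance, so the stem is in the notch. Continuing the swing.

Request:
{"op": "arm_command", "data": {"rows": [[0.2,0.25,0,0.1,0,0,0],[0.2,0.25,0,0.13,0,0,0],[0.2,0.22,0,0.16,0,0,0],[0.2,0.22,0,0.16,0,0,0],[0.2,0,0,0,0,0,0]]}}

```text
clock: 8.2
tool_pos: [0.5512, 0.0266, 0.1341]
eef_rot: [-0.067, 0.998, 0.0, -0.001]
force: [0.4, -3.2, 2.2]
gripper_width: 0.0221
finger_force: 25.8
```

Request:
{"op": "arm_command", "data": {"rows": [[0.2,0.2,0,0.19,0,0,0],[0.2,0.2,0,0.19,0,0,0],[0.2,0.18,0,0.21,0,0,0],[0.2,0.18,0,0.21,0,0,0],[0.2,0,0,0,0,0,0]]}}

```text
clock: 8.7
tool_pos: [0.5438, 0.0257, 0.126]
eef_rot: [-0.068, 0.998, 0.0, -0.001]
force: [-0.9, -3.5, 2.0]
gripper_width: 0.0216
finger_force: 26.3
```

Request:
{"op": "arm_command", "data": {"rows": [[0.2,0.16,0,0.22,0,0,0],[0.2,0.16,0,0.22,0,0,0],[0.2,0.14,0,0.24,0,0,0],[0.2,0.14,0,0.24,0,0,0],[0.2,0.11,0,0.25,0,0,0],[0.2,0,0,0,0,0,0]]}}

```text
clock: 9.3
tool_pos: [0.537, 0.0247, 0.1143]
eef_rot: [-0.068, 0.998, 0.0, -0.0]
force: [-0.2, -3.7, 0.7]
gripper_width: 0.0224
finger_force: 26.8
```

Request:
{"op": "arm_command", "data": {"rows": [[0.2,0.11,0,0.2,0,0,0],[0.2,0.07,0,0.15,0,0,0],[0.2,0,0,0,0,0,0]]}}

```text
clock: 9.6
tool_pos: [0.5356, 0.0245, 0.1112]
eef_rot: [-0.068, 0.998, 0.0, 0.0]
force: [0.1, -3.6, 1.4]
gripper_width: 0.0222
finger_force: 26.9
```

Request:
{"op": "arm_command", "data": {"rows": [[0.2,0.05,0,0.15,0,0,0],[0.2,0.04,0,0.12,0,0,0],[0.2,0,0,0,0,0,0]]}}

```text
clock: 9.9
tool_pos: [0.5346, 0.0243, 0.1085]
eef_rot: [-0.068, 0.998, -0.0, -0.0]
force: [0.3, -3.5, 1.5]
gripper_width: 0.0222
finger_force: 27.0
```

Request:
{"op": "arm_command", "data": {"rows": [[0.2,0.03,0,0.1,0,0,0],[0.2,0,0,0,0,0,0]]}}

```text
clock: 10.1
tool_pos: [0.5343, 0.0243, 0.1075]
eef_rot: [-0.068, 0.998, 0.0, -0.0]
force: [-0.1, -2.4, 2.5]
gripper_width: 0.0222
finger_force: 27.1
```

Request:
{"op": "arm_command", "data": {"rows": [[0.2,0.02,0,0.08,0,0,0],[0.2,0,0,0,0,0,0]]}}

```text
clock: 10.3
tool_pos: [0.534, 0.0243, 0.1068]
eef_rot: [-0.068, 0.998, 0.0, -0.0]
force: [-0.7, -4.2, 2.0]
gripper_width: 0.0223
finger_force: 27.1
```

Drop is 39.3 mm. Continuing gently until the floor is felt.

Request:
{"op": "arm_command", "data": {"rows": [[0.2,0.02,0,0.08,0,0,0],[0.2,0,0,0,0,0,0]]}}

```text
clock: 10.5
tool_pos: [0.5338, 0.0242, 0.106]
eef_rot: [-0.068, 0.998, -0.0, -0.0]
force: [-0.8, -3.7, 2.5]
gripper_width: 0.0225
finger_force: 27.2
```

Request:
{"op": "arm_command", "data": {"rows": [[0.2,0.01,0,0.06,0,0,0],[0.2,0,0,0,0,0,0]]}}

```text
clock: 10.7
tool_pos: [0.5336, 0.0242, 0.1054]
eef_rot: [-0.068, 0.998, 0.0, -0.0]
force: [-2.8, -2.2, 2.8]
gripper_width: 0.022
finger_force: 27.2
```

Request:
{"op": "arm_command", "data": {"rows": [[0.2,0.01,0,0.06,0,0,0],[0.2,0,0,0,0,0,0]]}}

```text
clock: 10.9
tool_pos: [0.5337, 0.0242, 0.1048]
eef_rot: [-0.068, 0.998, 0.0, -0.0]
force: [-2.4, -4.1, 4.3]
gripper_width: 0.0222
finger_force: 27.3
```

```bash
python3 - <<'E'
from cell import get_state, optics
from h import *
im=optics.grab_frame("wrist");s=optics.grab_frame("side")
a=cv2.resize(im[:,:,::-1],(512,384));b=cv2.resize(s[140:240,190:290,::-1],(384,384),interpolation=2)
b=cv2.resize(b,(288,288));o=np.zeros((384,800,3),np.uint8);o[:,:512]=a;o[:288,512:]=b
cv2.imwrite("pics/w3.png",o)
s=get_state();print({k:np.round(s[k],4).tolist() for k in("clock","tool_pos","force","moment")})
E
```

```text
{'clock': 11.0, 'tool_pos': [0.5337, 0.0242, 0.1048], 'force': [-3.3667, -3.3443, 4.0492], 'moment': [-0.5211, 0.3053, 0.0354]}
```

View pics/w3.png

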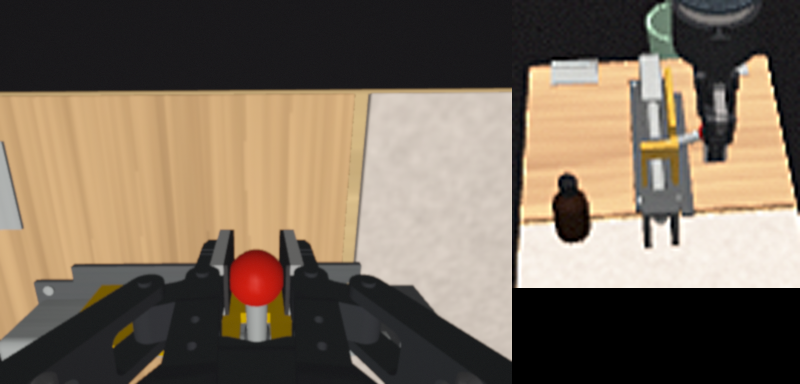

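The stem lies in the notch and the ball is still between the pads at (256,278). One more gentle press to confirm the floor.

Request:
{"op": "arm_command", "data": {"rows": [[0.2,0.06,0,0.05,0,0,0],[0.2,0,0,0,0,0,0]]}}

```text
clock: 11.2
tool_pos: [0.5335, 0.0242, 0.1045]
eef_rot: [-0.068, 0.998, 0.0, 0.0]
force: [-0.6, -3.6, 3.4]
gripper_width: 0.0222
finger_force: 27.3
```

Request:
{"op": "arm_command", "data": {"rows": [[0.2,0.02,0,0.05,0,0,0],[0.2,0,0,0,0,0,0]]}}

```text
clock: 11.4
tool_pos: [0.5334, 0.0242, 0.1041]
eef_rot: [-0.068, 0.998, -0.0, 0.0]
force: [0.1, -2.6, 3.7]
gripper_width: 0.0221
finger_force: 27.3
```

Request:
{"op": "arm_command", "data": {"rows": [[0.2,0.01,0,0.05,0,0,0],[0.2,0,0,0,0,0,0]]}}

```text
clock: 11.6
tool_pos: [0.5333, 0.0241, 0.1036]
eef_rot: [-0.068, 0.998, -0.0, 0.0]
force: [0.5, -3.1, 4.5]
gripper_width: 0.0223
finger_force: 27.4
```

Request:
{"op": "arm_command", "data": {"rows": [[0.2,0.01,0,0.05,0,0,0],[0.2,0,0,0,0,0,0]]}}

```text
clock: 11.8
tool_pos: [0.5331, 0.0241, 0.103]
eef_rot: [-0.067, 0.998, -0.0, 0.0]
force: [1.3, -2.8, 4.3]
gripper_width: 0.0219
finger_force: 27.4
```

```bash
cat > phi.py <<'E'
from cell import get_state, optics
from h import *
from scipy.spatial.transform import Rotation as R
s=get_state();c=optics.get_calibration("wrist");im=optics.grab_frame("wrist")
m,st,ct=big(red(im));(u,v),rad=cv2.minEnclosingCircle(np.argwhere(m)[:,::-1].astype(np.float32))
print(st,ct.round(1),(u,v),rad)
a=np.radians(7.7);ex=np.array([-np.cos(a),-np.sin(a),0]);k0=np.array([.5838,-.0118,0])
o,d=ray(c,u,v);print("depth from size",c["fx"]*.012/rad)
for off in(.008,.010,.012):
    ox,oz=(o-k0)@ex+off,o[2]-.11;dx,dz=d@ex,d[2]
    A=dx*dx+dz*dz;B=ox*dx+oz*dz;C=ox*ox+oz*oz-.055**2;D=B*B-A*C
    if D<0: print(off,"miss",D);D=0
    for sg in(-1,1):
        t=(-B+sg*D**.5)/A;p=o+d*t;print(off,"phi",np.arctan2(ox+t*dx,oz+t*dz).round(3),"range",t.round(4),"ball-tool",(R.from_quat(s["eef_rot"]).as_matrix().T@(p-s["tool_pos"])*1000).round(1),p.round(4))
E
python3 phi.py
```

```text
[ 229  251   55   55 2392] [256.  278.1] (255.78213500976562, 278.17095947265625) 28.36635971069336
depth from size 0.13296902613371123
0.008 phi 1.208 range 0.1369 ball-tool [ -2.    0.8 -26.5] [0.535  0.0251 0.1295]
0.008 phi 3.06 range 0.2248 ball-tool [-48.9   0.6  47.9] [0.5815 0.0313 0.0552]
0.01 phi 1.247 range 0.1393 ball-tool [ -3.3   0.8 -24.4] [0.5363 0.0253 0.1275]
0.01 phi 3.021 range 0.2245 ball-tool [-48.8   0.6  47.7] [0.5814 0.0313 0.0554]
0.012 phi 1.288 range 0.1418 ball-tool [ -4.6   0.8 -22.3] [0.5376 0.0255 0.1254]
0.012 phi 2.98 range 0.2242 ball-tool [-48.6   0.6  47.4] [0.5812 0.0313 0.0557]
```

The ball is still moving with the tool, so the handle isn't on the floor yet. I'll go on in small steps.

Request:
{"op": "arm_command", "data": {"rows": [[0.2,0,0,0.05,0,0,0],[0.2,0,0,0.05,0,0,0],[0.2,0,0,0,0,0,0]]}}

```text
clock: 12.15
tool_pos: [0.5329, 0.024, 0.102]
eef_rot: [-0.068, 0.998, -0.0, 0.0]
force: [0.3, -2.7, 4.4]
gripper_width: 0.0223
finger_force: 27.6
```

Request:
{"op": "arm_command", "data": {"rows": [[0.2,0,0,0.05,0,0,0],[0.2,0,0,0,0,0,0]]}}

```text
clock: 12.35
tool_pos: [0.5327, 0.024, 0.1016]
eef_rot: [-0.068, 0.998, -0.0, -0.0]
force: [-0.4, -2.2, 6.0]
gripper_width: 0.0219
finger_force: 27.7
```

```bash
python3 phi.py
```

```text
[ 229  251   55   56 2413] [255.8 278.7] (255.57215881347656, 278.87628173828125) 28.300626754760742
depth from size 0.13327786901591984
0.008 phi 1.227 range 0.1365 ball-tool [ -2.    0.7 -27. ] [0.5346 0.025  0.1286]
0.008 phi 3.044 range 0.2232 ball-tool [-48.4   0.5  46.3] [0.5806 0.0311 0.0553]
0.01 phi 1.266 range 0.1389 ball-tool [ -3.3   0.7 -24.9] [0.5359 0.0252 0.1265]
0.01 phi 3.004 range 0.2229 ball-tool [-48.3   0.5  46.1] [0.5805 0.031  0.0555]
0.012 phi 1.307 range 0.1415 ball-tool [ -4.7   0.7 -22.7] [0.5373 0.0254 0.1243]
0.012 phi 2.963 range 0.2225 ball-tool [-48.    0.5  45.7] [0.5803 0.031  0.0559]
```

Request:
{"op": "arm_command", "data": {"rows": [[0.2,0,0,0.03,0,0,0],[0.2,0,0,0,0,0,0]]}}

```text
clock: 12.6
tool_pos: [0.5327, 0.024, 0.1014]
eef_rot: [-0.068, 0.998, -0.0, -0.0]
force: [-0.9, -3.1, 7.2]
gripper_width: 0.0223
finger_force: 27.7
```

```bash
python3 phi.py | head -1; python3 -c "
from cell import get_state
import numpy as np
s=get_state();print({k:np.round(s[k],3).tolist() for k in('tool_pos','force','moment')})"
```

```text
[ 229  251   55   56 2413] [255.8 278.6] (255.7842254638672, 279.01214599609375) 28.434846878051758
{'tool_pos': [0.533, 0.024, 0.101], 'force': [-1.405, -2.734, 7.433], 'moment': [-0.231, 0.059, -0.016]}
```

Force at the knob climbs at about 4 N/mm while the tool hardly advances, so the handle is on the notch floor. Releasing.

Request:
{"op": "arm_command", "data": {"rows": [[0.6,0,0,0,0,0,0],[0.6,0,0,0,0,0,0],[0.6,0,0,0,0,0,0],[0.6,0,0,0,0,0,0],[0.6,0,0,0,0,0,0]]}}

```text
clock: 13.15
tool_pos: [0.5325, 0.0242, 0.1008]
eef_rot: [-0.068, 0.998, 0.0, -0.0]
force: [-0.5, -0.1, -0.2]
gripper_width: 0.0511
finger_force: 0.0
```

```bash
python3 phi.py
```

```text
[ 219  258   57   57 2500] [247.  286.2] (247.08621215820312, 286.1896667480469) 28.64491844177246
depth from size 0.13167596316800853
0.008 phi 1.175 range 0.1343 ball-tool [ -3.2  -2.8 -30.4] [0.5361 0.022  0.1312]
0.008 phi 3.137 range 0.2257 ball-tool [-53.8  -5.3  45.7] [0.5865 0.0262 0.055 ]
0.01 phi 1.212 range 0.1366 ball-tool [ -4.5  -2.8 -28.5] [0.5373 0.0221 0.1293]
0.01 phi 3.1 range 0.2257 ball-tool [-53.8  -5.3  45.7] [0.5864 0.0262 0.055 ]
0.012 phi 1.25 range 0.1389 ball-tool [ -5.8  -2.9 -26.6] [0.5386 0.0222 0.1273]
0.012 phi 3.062 range 0.2255 ball-tool [-53.7  -5.3  45.6] [0.5864 0.0262 0.0552]
```

Letting go lifted the knob a few mm, because the opening pads dragged it. I'll raise, shut the fingers and press it down from above.

Request:
{"op": "arm_command", "data": {"rows": [[0.6,0,0,-1.5,0,0,0],[0.6,0,0,-2.5,0,0,0],[0.6,0,0,-2.5,0,0,0],[0.6,0,0,-1.5,0,0,0],[0,0,0,0,0,0,0],[0,0,0,0,0,0,0],[0,0,0,0,0,0,0],[0,0,0,0,0,0,0]]}}

```text
clock: 14.0
tool_pos: [0.532, 0.0242, 0.1797]
eef_rot: [-0.068, 0.998, 0.0, -0.001]
force: [0.2, -0.3, -0.0]
gripper_width: 0.0
finger_force: 0.0
```

```bash
python3 phi.py; python3 - <<'E'
from cell import optics
from h import *
im=optics.grab_frame("wrist");cv2.imwrite("pics/w4.png",cv2.resize(im[:,:,::-1],(800,600)))
c=optics.get_calibration("side");s=optics.grab_frame("side");m=red(s);m[:150]=0;m[275:]=0;m[:,:180]=0;m[:,310:]=0
cs=big(m);cw=optics.get_calibration("wrist");ct=big(red(im));print(cs[1],ct[1],tri(ray(c,*cs[2]),ray(cw,*ct[2])))
E
```

```text
[233 201  35  32 831] [250.1 216.1] (250.0811767578125, 217.73976135253906) 17.230180740356445
depth from size 0.21890932443065073
0.008 phi 1.159 range 0.2043 ball-tool [-4.3 -3.1 47.7] [0.5365 0.0218 0.132 ]
0.008 phi 2.733 range 0.2823 ball-tool [-33.   -4.6 120.1] [0.565  0.0241 0.0595]
0.01 phi 1.208 range 0.207 ball-tool [-5.3 -3.1 50.2] [0.5375 0.0219 0.1295]
0.01 phi 2.684 range 0.2811 ball-tool [-32.5  -4.6 119. ] [0.5645 0.0241 0.0607]
0.012 phi 1.259 range 0.2099 ball-tool [-6.3 -3.2 52.9] [0.5385 0.0219 0.1269]
0.012 phi 2.632 range 0.2796 ball-tool [-32.   -4.6 117.7] [0.564  0.0241 0.062 ]
[255 181   8   8  52] [233 201  35  31 837] (array([0.53640145, 0.02164011, 0.13132963]), [np.float64(0.00020406546316837436), np.float64(0.0002040654631685338)])
```

View pics/w4.png

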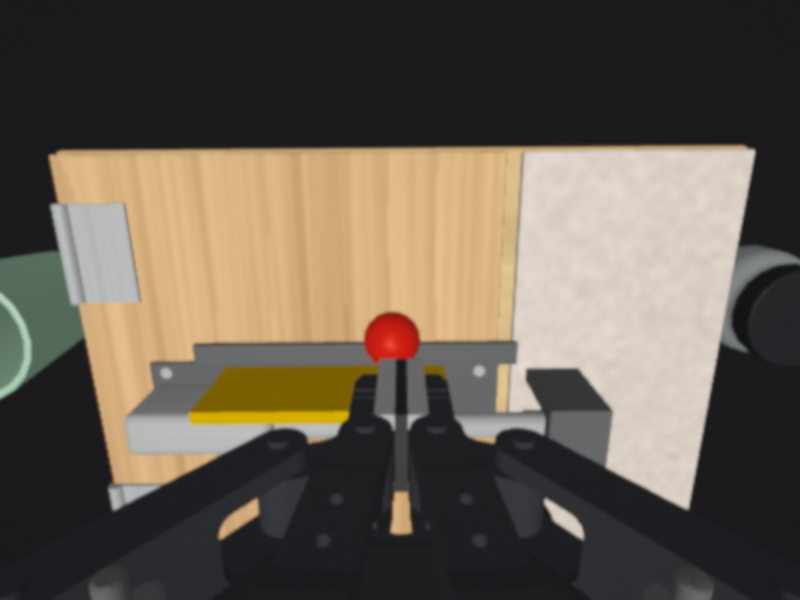

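Knob at (391,338), just in front of the shut fingertips. Stem in the notch, bolt across.

Request:
{"op": "arm_command", "data": {"rows": [[0,-0.3,-0.3,0,0,0,0],[0,0,0,1.8,0,0,0],[0,0,0,1.5,0,0,0],[0,0,0,0.4,0,0,0],[0,0,0,0,0,0,0],[0,0,0,0,0,0,0]]}}

```text
clock: 14.75
tool_pos: [0.5367, 0.0214, 0.1447]
eef_rot: [-0.068, 0.998, -0.0, 0.0]
force: [0.1, 0.6, 0.2]
gripper_width: 0.0001
finger_force: 0.0
```

Request:
{"op": "arm_command", "data": {"rows": [[0,0,0,0.1,0,0,0],[0,0,0,0.1,0,0,0],[0,0,0,0,0,0,0]]}}

```text
clock: 15.05
tool_pos: [0.5363, 0.0215, 0.1423]
eef_rot: [-0.068, 0.998, -0.0, 0.0]
force: [-0.8, -0.2, -0.2]
gripper_width: 0.0
finger_force: 0.0
```

Request:
{"op": "arm_command", "data": {"rows": [[0,0,0,0.1,0,0,0],[0,0,0,0,0,0,0]]}}

```text
clock: 15.25
tool_pos: [0.5361, 0.0215, 0.1411]
eef_rot: [-0.068, 0.998, -0.0, -0.0]
force: [-0.2, 0.6, -0.5]
gripper_width: -0.0002
finger_force: 0.0
```

Request:
{"op": "arm_command", "data": {"rows": [[0,0,0,0.1,0,0,0],[0,0,0,0.1,0,0,0],[0,0,0,0,0,0,0]]}}

```text
clock: 15.55
tool_pos: [0.5359, 0.0215, 0.1391]
eef_rot: [-0.068, 0.998, -0.0, -0.0]
force: [-1.6, 0.1, 3.0]
gripper_width: 0.0001
finger_force: 1.4
```

Request:
{"op": "arm_command", "data": {"rows": [[0,0,0,0.07,0,0,0],[0,0,0,0,0,0,0]]}}

```text
clock: 15.75
tool_pos: [0.5358, 0.0214, 0.1385]
eef_rot: [-0.068, 0.998, -0.0, -0.0]
force: [-3.1, 0.2, 4.5]
gripper_width: 0.0
finger_force: 2.2
```

Request:
{"op": "arm_command", "data": {"rows": [[0,0,0,0.07,0,0,0],[0,0,0,0,0,0,0]]}}

```text
clock: 15.95
tool_pos: [0.5358, 0.0214, 0.1379]
eef_rot: [-0.068, 0.998, -0.0, -0.0]
force: [-4.4, -1.0, 5.8]
gripper_width: -0.0
finger_force: 3.0
```

Request:
{"op": "arm_command", "data": {"rows": [[0,0,0,0.06,0,0,0],[0,0,0,0,0,0,0]]}}

```text
clock: 16.15
tool_pos: [0.5357, 0.0214, 0.1375]
eef_rot: [-0.068, 0.998, -0.0, -0.001]
force: [-5.1, -1.0, 7.9]
gripper_width: 0.0002
finger_force: 3.7
```

Request:
{"op": "arm_command", "data": {"rows": [[0,0,0,-0.5,0,0,0],[0,0,0,-1.7,0,0,0],[0,0.3,0.3,-2.0,0,0,0],[0,0,0,0,0,0,0],[0,0,0,0,0,0,0]]}}

```text
clock: 16.65
tool_pos: [0.5332, 0.0241, 0.1791]
eef_rot: [-0.068, 0.998, -0.0, 0.001]
force: [-0.5, -0.5, -0.2]
gripper_width: -0.0001
finger_force: 0.0
```

```bash
python3 phi.py; python3 - <<'E'
from cell import optics
from h import *
im=optics.grab_frame("wrist")
c=optics.get_calibration("side");s=optics.grab_frame("side");m=red(s);m[:150]=0;m[275:]=0;m[:,:180]=0;m[:,310:]=0
cs=big(m);cw=optics.get_calibration("wrist");ct=big(red(im));print(cs[1],cs[2],ct[1],ct[2],tri(ray(c,*cs[2]),ray(cw,*ct[2])))
E
```

```text
[234 198  35  32 881] [250.7 214.3] (250.81817626953125, 215.0) 17.297924041748047
depth from size 0.21805201691175155
0.008 phi 1.177 range 0.204 ball-tool [-2.5 -2.6 48. ] [0.5361 0.0219 0.1311]
0.008 phi 2.704 range 0.2801 ball-tool [-29.9  -3.9 119. ] [0.5635 0.0242 0.0602]
0.01 phi 1.228 range 0.2068 ball-tool [-3.5 -2.6 50.6] [0.5371 0.022  0.1285]
0.01 phi 2.654 range 0.2788 ball-tool [-29.4  -3.9 117.7] [0.563  0.0242 0.0614]
0.012 phi 1.281 range 0.2098 ball-tool [-4.6 -2.7 53.4] [0.5381 0.0221 0.1257]
0.012 phi 2.6 range 0.2772 ball-tool [-28.8  -3.9 116.3] [0.5624 0.0242 0.0629]
[255 181   8   8  51] [258.47058824 184.56862745] [233 200  36  31 863] [250.40787949 215.18076477] (array([0.53578294, 0.02149115, 0.13011029]), [np.float64(0.0007551369453656757), np.float64(0.0007551369453656688)])
```

Pressing down met firm resistance about 20 times what the handle's friction could give, so it was on the floor, and the handle stayed down when I let go. I'll back away and take a clear look.

Request:
{"op": "arm_command", "data": {"rows": [[0,0,0,-4,0,0,0],[0,2,0,-4,0,0,0],[0,3,0,0,0,0,0],[0,0,0,0,0,0,0],[0,0,0,0,0,0,0]]}}

```text
clock: 17.3
tool_pos: [0.4829, 0.0173, 0.2584]
eef_rot: [-0.067, 0.998, 0.0, -0.0]
force: [-0.5, -0.1, -0.0]
gripper_width: 0.0004
finger_force: 0.0
```

```bash
python3 phi.py; python3 - <<'E'
from cell import optics
from h import *
im=optics.grab_frame("wrist");s=optics.grab_frame("side")
o=np.zeros((480,800,3),np.uint8);o[:384,:512]=im[:,:,::-1];o[:288,512:]=cv2.resize(s[140:260,180:300,::-1],(288,288),interpolation=2)
cv2.imwrite("pics/w5.png",o)
E
```

```text
[244 224  18   6  76] [252.6 226.6] (252.5, 227.5) 8.514793395996094
depth from size 0.44297577759938045
0.008 phi 1.38 range 0.3053 ball-tool [-50.1  -2.7 138. ] [0.5329 0.0214 0.1204]
0.008 phi 2.576 range 0.3673 ball-tool [-74.6  -3.5 194.9] [0.5573 0.024  0.0636]
0.01 phi 1.443 range 0.309 ball-tool [-51.5  -2.7 141.4] [0.5343 0.0216 0.117 ]
0.01 phi 2.514 range 0.3652 ball-tool [-73.8  -3.4 192.9] [0.5565 0.0239 0.0655]
0.012 phi 1.512 range 0.3132 ball-tool [-53.2  -2.8 145.2] [0.536  0.0217 0.1132]
0.012 phi 2.444 range 0.3626 ball-tool [-72.8  -3.4 190.6] [0.5555 0.0238 0.0678]
```

View pics/w5.png

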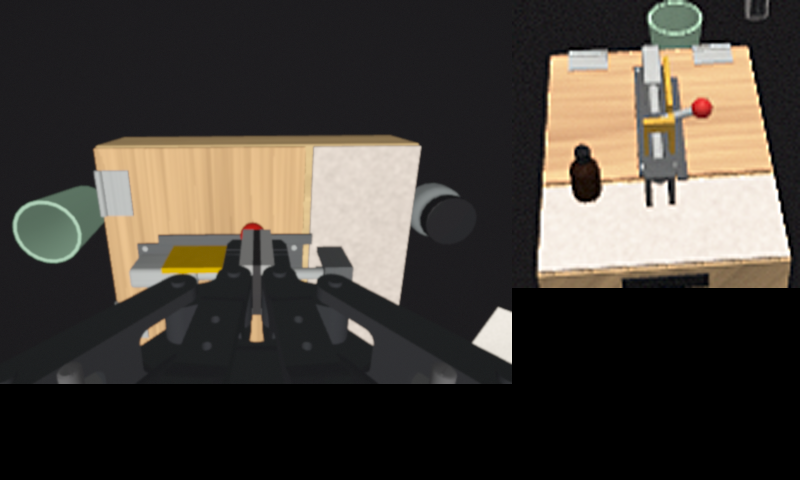

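```bash
python3 - <<'E'
from cell import optics
from h import *
import pickle
I=pickle.load(open("ims.pkl","rb"));R={}
for n in("side","top"):
    im=optics.grab_frame(n);c=optics.get_calibration(n);m=red(im)
    if n=="side":m[:150]=0;m[275:]=0;m[:,:180]=0;m[:,310:]=0
    else:m[:110]=0;m[245:]=0;m[:,:180]=0;m[:,345:]=0
    if m.sum():x,s,ct=big(m);print(n,s,ct.round(1));R[n]=ray(c,*ct)
if len(R)==2:
    p=tri(R["top"],R["side"]);print(p);a=np.radians(7.7)
    d=p[0]-np.array([.58404,-.01173,.16768]);X=-(d[0]*np.cos(a)+d[1]*np.sin(a));Z=-d[2]
    print("out",X,"down",Z,"slide",-d[0]*np.sin(a)+d[1]*np.cos(a))
    al=np.arctan2(Z,X);ch=np.hypot(X,Z);dphi=2*np.arcsin(ch/.11);print("phi",al+dphi/2,"phi0",al-dphi/2)
E
```

```text
side [255 181   8   8  50] [258.5 184.5]
```

Request:
{"op": "arm_command", "data": {"rows": [[0,1,4.5,0,0,0,0],[0,1,4.5,0,0,0,0],[0,1,4.5,0,0,0,0],[0,1,4.5,0,0,0,0],[0,1,4.5,0,0,0,0],[0,1,4.5,0,0,0,0],[0,0,0,0,0,0,0]]}}

```text
clock: 18.25
tool_pos: [0.385, 0.2813, 0.2587]
eef_rot: [-0.071, 0.997, 0.001, -0.001]
force: [0.8, -1.0, -0.6]
gripper_width: -0.0001
finger_force: 0.0
```

```bash
python3 - <<'E'
from cell import optics
from h import *
R={}
for n in("side","top"):
    im=optics.grab_frame(n);c=optics.get_calibration(n);m=red(im)
    if n=="side":m[:150]=0;m[275:]=0;m[:,:180]=0;m[:,310:]=0
    else:m[:110]=0;m[245:]=0;m[:,:180]=0;m[:,345:]=0
    if m.sum():x,s,ct=big(m);print(n,s,ct.round(1));R[n]=ray(c,*ct)
if len(R)==2:
    p=tri(R["top"],R["side"]);print(p);a=np.radians(7.7)
    d=p[0]-np.array([.58404,-.01173,.16768]);X=-(d[0]*np.cos(a)+d[1]*np.sin(a));Z=-d[2]
    print("out",X,"down",Z,"slide",-d[0]*np.sin(a)+d[1]*np.cos(a))
    al=np.arctan2(Z,X);ch=np.hypot(X,Z);dphi=2*np.arcsin(ch/.11);print("phi",al+dphi/2,"phi0",al-dphi/2)
E
```

```text
side [255 181   8   8  50] [258.5 184.5]
top [261 191   7   7  41] [264.1 193.9]
(array([0.53689313, 0.02232047, 0.13164452]), [np.float64(0.0006753245682045723), np.float64(0.0006753245682044979)])
out 0.04215945867241419 down 0.03603547963589859 slide 0.040060476173065525
phi 1.2356907446874474 phi0 0.1787910042195251
```

The knob rests at about 1.24 rad (±0.05), where the notch floor was felt. The slide is 40 mm, so the spring is holding the stem against the notch edge. The robot is clear, so I'm handing in.

```bash
python3 -c "
from cell import r
print(r.job_done())"
```

```text
the job is handed in; nothing more can be done
None
```

I slid the bolt to the notch by feeling for the stop and backing off 10.5 mm, then swung the handle down to the notch floor, where it stayed after release (about 1.24 rad measured, ±0.05, against the nominal 1.3); the guide load was never measured directly but I estimate it peaked near 20 N, nothing else was touched, and I handed in at about 18 s.

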